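Charge the solder pot and set its push-to-turn heat control

TASK

Charge the cold solder pot: tip all seven solder slugs out of the steel cup into the pot's crucible, and stand the empty cup upright on the bench again. Only when the metal is in, push the pot's heat knob down against its spring, turn it clockwise from off to the two-dot mark and let it spring back up there. Leave the other things on the bench as they are.

Things in the scene. Friction and masses are not known exactly. Their poses are not given: they have to be found in the camera images.
- cup: Plain open steel cup, round and tapered: 50 mm wide at the foot, 64 mm at the rim, 72 mm tall, wall 3 mm, 70 to 135 g. Origin at the centre of its underside, z up its axis to the mouth. It starts upright on the bench (z = 0), the seven slugs heaped in its lower half.
- cup_rim (a point): Centre of the cup's mouth, 72 mm above its origin on its axis. The smooth slugs slide out when the cup is tipped about 110 degrees or more from upright; gripped across its width by a hand leaning about 45 degrees, it can be tipped that far and still empty freely below the hand.
- slug1_mid (a point): Middle of solder slug 1, a plain grey metal cylinder 16 mm in diameter and 14 mm long, 20 g.
- slug2_mid (a point): Middle of solder slug 2, a plain grey metal cylinder 16 mm in diameter and 14 mm long, 20 g.
- slug3_mid (a point): Middle of solder slug 3, a plain grey metal cylinder 16 mm in diameter and 14 mm long, 20 g.
- slug4_mid (a point): Middle of solder slug 4, a plain grey metal cylinder 16 mm in diameter and 14 mm long, 20 g.
- slug5_mid (a point): Middle of solder slug 5, a plain grey metal cylinder 16 mm in diameter and 14 mm long, 20 g.
- slug6_mid (a point): Middle of solder slug 6, a plain grey metal cylinder 16 mm in diameter and 14 mm long, 20 g.
- slug7_mid (a point): Middle of solder slug 7, a plain grey metal cylinder 16 mm in diameter and 14 mm long, 20 g.
- pot: Solder pot, cold, bolted down: grey housing 240 mm long (its x), 140 mm wide (y), flat top (deck) 62 mm above the bench. Origin at the centre of its underside; x points from the control end (roughly facing the robot) to the crucible end. The round steel crucible stands up out of the deck at x = +52 mm, the heat knob at x = -75 mm.
- crucible_floor (a point): Centre of the crucible's inner floor, 64 mm above the bench. The crucible is an open round steel cup, 83 mm wide inside at the floor and 93 mm at the rim, 48 mm deep, wall 3.5 mm, with a wire heat guard around it (111 mm across, 42 mm high).
- crucible_rim (a point): Centre of the crucible's mouth, at the height of its rim, 112 mm above the bench.
- knob_grip (a point): On the vertical axis of the black heat knob, 2 mm below its top and 42 mm above the deck (knob up), where the TCP can grip it; moves and turns with it; x along the bar grip, whose -x end is the pointer (white line). The knob: round skirt 48 mm wide, 8 mm thick, underside 13 mm over the deck; on it a bar 44 mm long, 12 mm wide, 23 mm high.
- two_dots (a point): The mark with two dots on the plate around the knob, 37 mm from its axis. Clockwise from the off mark (a short bar on the side of the control end) come one, two and three dots, 35 degrees apart.
- heat_push (a joint): How far the heat knob is pushed down: 0 m up, 0.010 m fully down. The spring takes 6 N to begin, 11 N fully down, then a hard stop. Up, a pin keeps the knob from turning; it turns freely when held at least 8 mm down. Let go within about 10 degrees of a mark, it springs up and centres itself there.
- heat (a joint): Angle of the heat knob, growing clockwise seen from above: 0 rad at off, 0.61 at one dot, 1.22 at two dots, 1.83 at three dots. Friction about 0.03 N m.
- jar: Bystander: closed glass parts jar, 56 mm wide, 75 mm tall, near the cup on the robot's side. Origin under its centre.
- reel: Bystander: grey reel lying flat, 58 mm wide, 38 mm high, beyond the cup. Origin under its centre.
- flux: Bystander: low round tin, 58 mm wide, 26 mm high, behind the pot. Origin under its centre.
- driver: Bystander: screwdriver lying on the bench in the middle, along its own x, about 200 mm long.
- mug: Bystander: white mug, 76 mm wide, 88 mm tall, at the far side in the middle. Origin under its centre.
- meter: Bystander: multimeter lying flat, 170 by 85 by 36 mm, to the right. Origin under its centre.
There are look-alikes about, which are no part of the job. What is shaped like the cup but green, purple or turquoise is not meant.

How it is judged (in metres and radians):
On the way, in this order (a step that is already met when the one before it is completed fails the run):
1. all seven slugs lie in the crucible (horizontal distance between each of slug1_mid, slug2_mid, slug3_mid, slug4_mid, slug5_mid, slug6_mid, slug7_mid and crucible_floor below 0.045 m and z of slug1_mid in the frame of crucible_floor between 0 and 0.045 m and z of slug2_mid in the frame of crucible_floor between 0 and 0.045 m and z of slug3_mid in the frame of crucible_floor between 0 and 0.045 m and z of slug4_mid in the frame of crucible_floor between 0 and 0.045 m and z of slug5_mid in the frame of crucible_floor between 0 and 0.045 m and z of slug6_mid in the frame of crucible_floor between 0 and 0.045 m and z of slug7_mid in the frame of crucible_floor between 0 and 0.045 m), for 0.2 s.
2. the heat knob has been turned to the two-dot mark and has sprung up there (value of joint heat between 1.12 and 1.32 rad and value of joint heat_push below 0.002 m), for 0.2 s.
At the end, for the whole second after the job is handed in: All seven slugs are in the crucible (middles within 45 mm of its axis and less than 45 mm above its floor), the heat knob stands at two dots (1.22 +- 0.1 rad) and is up (less than 2 mm down), and the cup stands upright on the bench (within 0.08 rad), at rest (all of step 1 and all of step 2 and angle between cup's own z axis and vertical below 0.08 rad and height (world z) of cup between -0.008 and 0.008 m and linear speed of cup below 0.03 m/s); the robot touches nothing.
It fails at once if the heat knob is turned away from off before all the slugs are in the crucible (value of joint heat above 0.3 rad and not (horizontal distance between each of slug1_mid, slug2_mid, slug3_mid, slug4_mid, slug5_mid, slug6_mid, slug7_mid and crucible_floor below 0.045 m and z of slug1_mid in the frame of crucible_floor between 0 and 0.045 m and z of slug2_mid in the frame of crucible_floor between 0 and 0.045 m and z of slug3_mid in the frame of crucible_floor between 0 and 0.045 m and z of slug4_mid in the frame of crucible_floor between 0 and 0.045 m and z of slug5_mid in the frame of crucible_floor between 0 and 0.045 m and z of slug6_mid in the frame of crucible_floor between 0 and 0.045 m and z of slug7_mid in the frame of crucible_floor between 0 and 0.045 m)).
It fails at once if the heat knob is forced round, past the tooth between two marks, without being pushed down (value of joint heat_push below 0.003 m and (value of joint heat between 0.205 and 0.405 rad or value of joint heat between 0.816 and 1.016 rad or value of joint heat between 1.427 and 1.627 rad)).
It fails at once if another thing on the bench is moved by more than 30 mm (distance of any of jar, reel, flux, driver, mug, meter from where it was at the start of the episode above 0.03 m).
It also fails if it takes over 64 s, if anything falls off the work surface, if the arm or the gripper's body presses on something with over 40 N, if the wrist force passes 120 N, or if a joint passes its speed limit or range.

ROBOT

A 6-joint arm with a two-finger parallel gripper is mounted at the origin on the work surface. World frame = base frame: x ahead of the robot, y to its left, z up, the work surface at z = 0. Lengths are in mm, angles in rad, forces in N, time in s.
With the tool pointing down it reaches from about 400 to 925 mm from the base axis. Payload 12.5 kg.
Tool frame: the origin (TCP) lies between the finger pads, 19 mm behind the fingertips; this is the grasp point; z points along the fingers, y is the line along which they close (so a half turn about z gives the same grasp; the last joint's range is limited). The gripper opens to 95 mm and grips with 3 to 60 N. Pads are 20 mm wide; open, the fingers measure 119 mm over their backs; the gripper's body (75 mm by 180 mm) begins 59 mm behind the grasp point.
Start: joints at [1.147, 0.491, 1.559, -0, 1.092, -0.106], TCP at [195.281, 593.725, 233.461] pointing down, gripper open.
Joint ranges: [-3.1, 3.1], [-0.84, 2.19], [0.05, 2.79], [-1.13, 4.28], [0.06, 2.93], [-2.69, 2.69]. Speed limits (rad/s): [2.22, 2.22, 2.79, 3.14, 3.14, 3.14].

INTERFACE

Orientations are given as [roll, pitch, yaw] about the fixed x, y, z axes, in that order (R = Rz(yaw) Ry(pitch) Rx(roll)).
In Python, from cell import env gives the robot as it stands.
- The arm moves only by the shell command python3 -m inch 'ROWS'. ROWS is JSON, a list of rows, each a list of 7 numbers: the turn, a rotation vector about the tool's x, y, z in rad, then the shift along the tool's x, y, z in cm, then the closure, from -1 (fully open) to 1 (shut). A call has 1 to 20 rows; each row shifts and turns the commanded pose from where the row before left it, along the tool's axes as they then stand; what a row does not reach is not made up. A row lasts 1/8 s, in which the tool goes at most 62.5 mm and 10.7 degrees, less where a joint would pass 70% of its speed; a pose out of reach is approached as far as the arm can. A call with a gripper value outside its range is refused whole. The fingers move at their own pace and stop on an object; the grip force is fixed at half the most. Time passes only in rows, so rows that do not move let the fingers close. It gives the time, the measured TCP pose, the force, the opening and the grip force at its end, in the units of the state.
- env.state(): the state, without advancing time (a new reading comes with each control period).
- env.read_camera(name): name is "scene" or "top" or "wrist"; returns a dict with "img" (400x640x3 uint8, red, green, blue), "depth" (400x640 float32, mm along the optical axis (not along the pixel's ray), 0 where there is no reading), "fx", "fy", "cx", "cy" (pixels), "position" and "orientation" of the camera in the world. Camera axes: x right, y down, z forward; pixel columns grow to the right and rows downward; lengths in mm; the calibration is good to about 2 mm. The wrist camera is an equidistant fisheye: a pixel r from the principal point sees the ray r / f radians off the axis. A picture is of the moment at which its call begins.
- env.job_done(): hands the job in; it is judged then, once.
Trained networks look in a picture, given as the dict that the camera call returned (one of the last four; its "shot" number tells which), for a name from the list of things; names that differ only in an ending like _2 or _b are one class to them, and where a whole thing is asked for, a point or a joint stands for the part that bears it (a point fixed in the world has none). Each returns a list of dicts, best first, with "score" (0 to 1); they miss things now and then, are a little off and sometimes report something else, mostly with a low value. They report only what shows in the picture. A call takes as long as a camera call. They do not tell look-alikes from the thing itself.
- env.find_in(picture, target): "centre" ([x, y, z] in mm, in the coordinates of the camera as it stood for that picture, good to about 4 mm: the middle of the surface that is visible of it).
- env.trace(picture, target): "mask" (400x640 bool, what is visible of it).
The state is a dict: "t": time; "joints": joint angles; "qvel": joint speeds; "tau": joint torques, N m; "eef_pos": TCP position; "tcp_rot": TCP orientation; "ft_force": force on the tool from outside, world axes, zero at the start; "moment": the same for the moment, N m; "opening": opening from 0.0 (shut) to 1.0 (fully open); "grip_force": force on a finger pad.
Only numpy, scipy, OpenCV 4.12 (cv2) and the standard library are available. Lean on these libraries where they do the work, as an engineer would, in place of code of your own. Each camera call takes 0.05 s, during which the arm holds its last target. There are 200 camera calls.

## Working session

There is one attempt and no reset: what is moved stays moved. The work goes in short steps, Python scripts to look and compute and a shell command to move; the robot and the scene stay as the last step left them, time stands still between calls to the robot, and variables do not carry over. Pictures are saved under pics/ and viewed, at most 10 in all, crops included, and the job is handed in when it is done.

```bash
ls; mkdir -p pics; cat > h.py <<'E'
import numpy as np, cv2
from scipy.spatial.transform import Rotation as R
from cell import env
def rot(o): 
    o=np.array(o,float)
    return o if o.shape==(3,3) else (R.from_euler('xyz',o).as_matrix() if o.size==3 else R.from_quat(o).as_matrix())
def cam(n,f=None):
    p=env.read_camera(n)
    if f: cv2.imwrite(f'pics/{f}.png',p['img'][:,:,::-1])
    return p
def cloud(p):
    v,u=np.mgrid[0:400,0:640]; d=p['depth']
    c=np.stack([(u-p['cx'])/p['fx']*d,(v-p['cy'])/p['fy']*d,d],-1)
    w=c@rot(p['orientation']).T+np.array(p['position']); w[d==0]=np.nan
    return w
def wpt(p,c): return rot(p['orientation'])@np.array(c)+np.array(p['position'])
E
python3 - <<'E'
from h import *
for n in ['scene','top']:
    p=cam(n,n+'0'); print(n,p['position'],p['orientation'],p['fx'],p['cx'])
    w=cloud(p)
    for t in ['cup','slug1_mid','pot','crucible_rim','knob_grip','two_dots','jar','reel','flux','driver','mug','meter']:
        for r in env.find_in(p,t)[:4]: 
            c=np.array(r['centre']); print(t,round(r['score'],2),wpt(p,c).round(),(c[:2]/c[2]*p['fx']+[p['cx'],p['cy']]).round())
s=env.state(); print(s['t'],s['eef_pos'],s['tcp_rot'],s['opening'])
E
```

```text
pics
scene [1285.95568476 -206.28567837 1155.11077908] [-2.55915424e+00 -1.22422353e-03  1.41624412e+00] 515.9850780194514 322.3392394122197
cup 0.94 [ 567. -177.   42.] [290. 205.]
cup 0.84 [468. -91.  52.] [317. 168.]
cup 0.61 [ 637. -278.   46.] [253. 233.]
pot 0.76 [553. 186.  59.] [427. 179.]
pot 0.21 [455.  -5.  23.] [348. 167.]
crucible_rim 0.62 [ 473. -206.   57.] [275. 174.]
crucible_rim 0.59 [556. 181.  60.] [426. 180.]
knob_grip 0.73 [459. 190.  83.] [421. 145.]
two_dots 0.78 [557. 187.  63.] [428. 179.]
jar 0.79 [ 475. -206.   59.] [274. 174.]
jar 0.71 [555. 184.  59.] [426. 180.]
reel 0.77 [ 686. -128.   35.] [316. 244.]
flux 0.76 [695. 178.  26.] [437. 232.]
driver 0.73 [458.  -6.  22.] [348. 168.]
mug 0.91 [796. -22.  49.] [367. 276.]
meter 0.72 [ 526. -472.   37.] [174. 207.]
meter 0.24 [558. 179.  59.] [425. 181.]
top [ 518.0427376  -110.29806529 1307.47151671] [-3.08273775  0.02002743 -1.55182135] 511.9332606994461 307.32760486010176
cup 0.94 [ 653. -288.   24.] [389. 185.]
cup 0.88 [ 527. -303.   22.] [395. 235.]
cup 0.85 [ 578. -181.   38.] [347. 214.]
cup 0.7 [476. -88.  19.] [308. 254.]
pot 0.87 [520. 189.  62.] [195. 234.]
pot 0.47 [804. -25.  30.] [286. 124.]
crucible_rim 0.92 [523. 188.  63.] [195. 233.]
knob_grip 0.6 [449. 185.  86.] [193. 264.]
two_dots 0.79 [518. 191.  61.] [194. 235.]
two_dots 0.72 [ 455. -202.   79.] [355. 265.]
two_dots 0.51 [682. 171.  22.] [208. 171.]
jar 0.76 [ 451. -203.   78.] [356. 267.]
jar 0.75 [806. -28.  33.] [287. 122.]
jar 0.36 [449. 190.  84.] [191. 264.]
reel 0.97 [ 678. -121.   37.] [323. 173.]
flux 0.59 [682. 176.  21.] [206. 171.]
flux 0.33 [ 578. -188.   37.] [349. 214.]
driver 0.65 [444.  -8.  25.] [276. 266.]
driver 0.39 [518. 184.  68.] [196. 235.]
mug 0.59 [805. -24.  32.] [285. 123.]
meter 0.95 [ 507. -475.   33.] [465. 245.]
1.3 [195.27623179 593.69955296 233.45433761] [3.14153549e+00 3.32515839e-05 2.82385228e+00] 0.99873618565452
```

```bash
python3 - <<'E'
import cv2,numpy as np
a=cv2.imread('pics/top0.png')[90:300,150:500]; b=cv2.imread('pics/scene0.png')[110:310,220:480]
a=cv2.resize(a,None,fx=2.2,fy=2.2)[:300*2]; 
cv2.imwrite('pics/a.png',a); cv2.imwrite('pics/b.png',cv2.resize(b,None,fx=3,fy=3))
E
```

```text
(no output)
```

View pics/a.png

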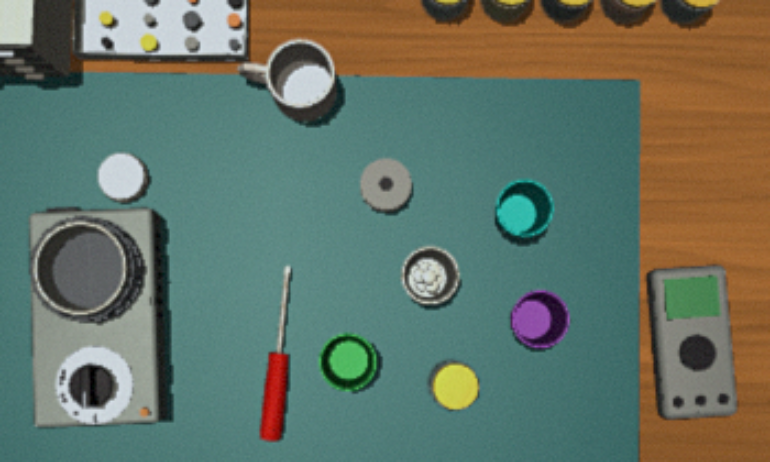

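View pics/b.png

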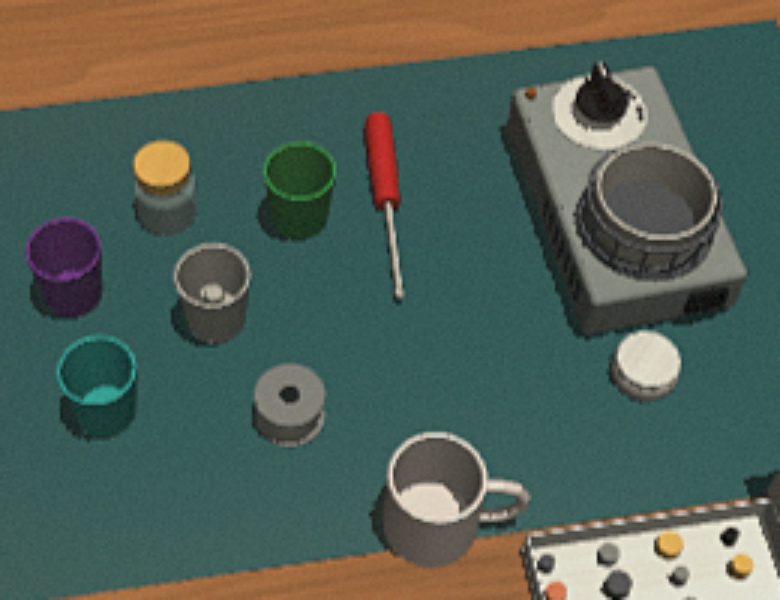

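The top view shows the steel cup with slugs at about (346,215) and the pot at the left. The knob pointer faces the bottom edge, at off. The scene view agrees, and the green, purple and turquoise cups are separate. Next I'll measure with the depth clouds.

```bash
python3 - <<'E'
from h import *
from scipy.optimize import least_squares
def fit(P):
    f=least_squares(lambda q:np.hypot(P[:,0]-q[0],P[:,1]-q[1])-q[2],[*P[:,:2].mean(0),30],loss='soft_l1',f_scale=1.5).x
    return f.round(1)
for n in ['scene','top']:
    p=cam(n); w=cloud(p).reshape(-1,3); img=p['img'].reshape(-1,3).astype(int)
    def near(c,r,z0,z1): 
        m=(np.hypot(w[:,0]-c[0],w[:,1]-c[1])<r)&(w[:,2]>z0)&(w[:,2]<z1); return w[m],img[m]
    A,_=near((575,-181),48,55,90); zt=np.percentile(A[:,2],95); A=A[A[:,2]>zt-4]; print(n,'cup rim',fit(A),zt,len(A))
    A,_=near((570,190),70,100,130); zt=np.percentile(A[:,2],90); A=A[A[:,2]>zt-4]; print('cruc rim',fit(A),zt,len(A))
    A,c=near((447,187),40,92,125); print('knob bar',A.mean(0).round(1),np.percentile(A[:,2],[50,95]),len(A), np.degrees(np.arctan2(*np.linalg.svd(A[:,:2]-A[:,:2].mean(0))[2][0][::-1])))
    A,c=near((447,187),60,58,75); m=c.min(1)>150; print('plate',fit(A[m]),A[m].mean(0).round(1),m.sum())
    A,c=near((520,188),220,57,66); r=cv2.minAreaRect(A[:,:2].astype(np.float32)); print('deck',r,np.median(A[:,2]))
    for nm,c0 in [('jar',(452,-203)),('green',(468,-90)),('reel',(680,-122)),('purple',(527,-300))]:
        A,_=near(c0,50,12,110); zt=np.percentile(A[:,2],95); A=A[A[:,2]>zt-4]; print(nm,A.mean(0).round(),zt.round())
E
```

```text
scene cup rim [ 577.6 -175.9   30.2] 73.8607817527705 70
cruc rim [576.3 199.5  47.6] 112.09539835694392 183
knob bar [451.7 190.9 102.1] [103.24262481 108.69768207] 90 5.311182669739358
plate [444.6 193.5  36.3] [456.3 188.4  62.2] 305
deck ((524.9700927734375, 195.80650329589844), (243.35720825195312, 140.35113525390625), 3.772897720336914) 61.8537432290409
jar [ 457. -206.   75.] 77.0
green [479. -86.  71.] 72.0
reel [ 682. -125.   39.] 41.0
purple [ 530. -297.   72.] 73.0
top cup rim [ 574.  -175.6   30.1] 75.17967838983964 61
cruc rim [573.  199.3  47.8] 113.72958181471392 189
knob bar [446.6 190.9 104.8] [105.79720263 109.82207896] 123 -177.8196427782096
plate [447.7 190.5  37.6] [452.  183.5  63.4] 737
deck ((521.3082885742188, 196.18161010742188), (239.5146942138672, 140.09078979492188), 3.558835744857788) 62.60046277156107
jar [ 453. -206.   77.] 79.0
green [476. -87.  73.] 75.0
reel [ 678. -126.   41.] 43.0
purple [ 528. -298.   74.] 75.0
```

```bash
cat >> h.py <<'E'
def plan(pos,Rt,s=None):
    "turn (tool rotvec) from now to Rt; shift in cm in present axes and in the axes after the turn"
    s=s or env.state(); Rc=rot(s['tcp_rot']); d=(np.array(pos)-s['eef_pos'])/10; Rt=rot(Rt)
    print('t',round(s['t'],2),'pos',np.round(s['eef_pos'],1),'q',np.round(s['joints'],2),'open',round(s['opening']*95,1),'f',np.round(s['ft_force'],1))
    print('turn',R.from_matrix(Rc.T@Rt).as_rotvec().round(3),'shift-now',(Rc.T@d).round(2),'shift-after',(Rt.T@d).round(2))
def hand(az,lean):
    "tool z leans by lean (rad) from straight down toward azimuth az (rad), y horizontal at az+90deg"
    h=np.array([np.cos(az),np.sin(az),0]); z=h*np.sin(lean)+[0,0,-np.cos(lean)]; y=np.array([-h[1],h[0],0])
    return np.stack([np.cross(y,z),y,z],1)
E
python3 -m inch '[[0,0,-0.14,0,0,0,-1],[0,0,0,-3.4,-4.6,0,-1],[0,0,0,-3.4,-4.6,0,-1],[0,0,0,-3.4,-4.6,0,-1],[0,0,0,-3.4,-4.6,0,-1],[0,0,0,-3.4,-4.6,0,-1],[0,0,0,-3.4,-4.6,0,-1],[0,0,0,-3.4,-4.6,0,-1],[0,0,0,-3.4,-4.6,0,-1],[0,0,0,-3.4,-4.6,0,-1],[0,0,0,-3.4,-4.6,0,-1],[0,0,0,-3.4,-4.6,0,-1],[0,0,0,-3.4,-4.6,0,-1],[0,0,0,-3.4,-4.6,0,-1]]'
python3 -c "
from h import *
plan([575.5,-176,230],hand(np.radians(-10),0))
plan([575.5,-176,230],hand(np.radians(-10),.61))"
```

```text
t: 3.15
eef_pos: [525.2, -75.0, 233.6]
tcp_rot: [3.141, 0.001, 2.964]
ft_force: [0.9, 1.1, 0.6]
opening: 0.999
grip_force: 0.0
t 3.15 pos [525.2 -75.  233.6] q [-0.27  0.36  1.79  0.    0.99 -1.66] open 94.9 f [0.9 1.1 0.6]
turn [ 0.     0.001 -0.004] shift-now [-6.74 -9.05  0.36] shift-after [-6.71 -9.08  0.36]
t 3.15 pos [525.2 -75.  233.6] q [-0.27  0.36  1.79  0.    0.99 -1.66] open 94.9 f [0.9 1.1 0.6]
turn [-0.001 -0.609 -0.003] shift-now [-6.74 -9.05  0.36] shift-after [-5.29 -9.08  4.14]
```

```bash

python3 -m inch '[[0,0,0,-3.37,-4.5,0,-1],[0,0,0,-3.37,-4.5,0,-1],[0,-0.152,0,0,0,0,-1],[0,-0.152,0,0,0,0,-1],[0,-0.152,0,0,0,0,-1],[0,-0.152,0,0,0,0,-1],[0,0,0,0,0,0,-1],[0,0,0,0,0,0,-1]]'
python3 -c "
from h import *
plan([575.5,-176,47],hand(np.radians(-10),.61))
p=cam('wrist','w1')
K=np.array([[p['fx'],0,p['cx']],[0,p['fy'],p['cy']],[0,0,1]])
print(p['position'],p['orientation'])
for r in env.find_in(p,'cup')[:5]: print(r['score'],wpt(p,r['centre']).round(1))
w=p['depth']; v,u=np.mgrid[0:400,0:640]; a=np.stack([(u-p['cx'])/p['fx'],(v-p['cy'])/p['fy']],-1); th=np.linalg.norm(a,axis=-1)+1e-9
P=np.stack([a[...,0]/th*np.tan(th)*w,a[...,1]/th*np.tan(th)*w,w],-1)@rot(p['orientation']).T+p['position']
m=(w>0)&(th<1.4)&(np.hypot(P[...,0]-575.5,P[...,1]+176)<45)&(P[...,2]>64)&(P[...,2]<85)
A=P[m]; from scipy.optimize import least_squares
print(len(A),np.percentile(A[:,2],[50,95]),least_squares(lambda q:np.hypot(A[:,0]-q[0],A[:,1]-q[1])-q[2],[575,-176,31],loss='soft_l1',f_scale=1).x)
"
```

```text
t: 4.15
eef_pos: [577.5, -170.8, 233.8]
tcp_rot: [3.129, 0.57, 2.967]
ft_force: [0.3, -0.7, -0.1]
opening: 1.001
grip_force: 0.0
t 4.15 pos [ 577.5 -170.8  233.8] q [-0.47  0.32  1.98  0.53  0.34 -2.33] open 95.1 f [ 0.3 -0.7 -0.1]
turn [ 0.012 -0.04  -0.001] shift-now [10.17 -0.74 15.66] shift-after [10.79 -0.55 15.25]
[ 432.55779554 -146.89041074  318.03710975] [ 2.29375038 -0.00982691  1.4021187 ]
0.76 [ 531.  -299.4   49.9]
0.7 [501.7 -83.7  63.3]
0.65 [ 584.5 -174.4   47.9]
0.6 [ 642.8 -278.    48. ]
978 [69.92863666 71.57652346] [ 572.87372953 -174.41881342   29.8643523 ]
```

View pics/w1.png

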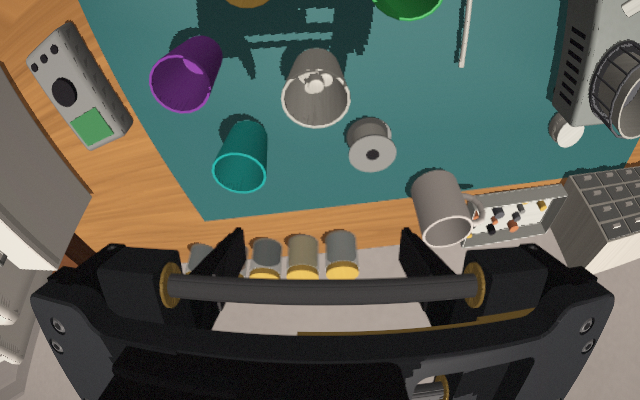

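The wrist view shows the steel cup at (316,90), clear between the green, purple and turquoise cups. Leaning straight outward brings the wrist close to singular (q5 = 0.34). I'll turn the hand so it leans sideways instead.

```bash

python3 -m inch '[[0,0.152,0,0,0,0,-1],[0,0.152,0,0,0,0,-1],[0,0.152,0,0,0,0,-1],[0,0.152,0,0,0,0,-1],[0,0,0.16,0,0,0,-1],[0,0,0.16,0,0,0,-1],[0,0,0.16,0,0,0,-1],[0,0,0.16,0,0,0,-1],[0,0,0.16,0,0,0,-1],[0,0,0.16,0,0,0,-1],[0,-0.152,0,0,0,0,-1],[0,-0.152,0,0,0,0,-1],[0,-0.152,0,0,0,0,-1],[0,-0.152,0,0,0,0,-1],[0,0,0,0,0,0,-1],[0,0,0,0,0,0,-1]]'
python3 -c "
from h import *
plan([574.5,-175.5,47],hand(np.radians(-65),.61))"
```

```text
t: 6.25
eef_pos: [578.0, -170.0, 233.6]
tcp_rot: [-3.127, 0.577, 2.023]
ft_force: [0.6, 0.7, -0.1]
opening: 1.0
grip_force: 0.0
t 6.25 pos [ 578.  -170.   233.6] q [-0.21  0.4   1.86 -0.78  0.68 -0.09] open 95.0 f [ 0.6  0.7 -0.1]
turn [-0.006 -0.033  0.014] shift-now [ 9.89 -0.33 15.83] shift-after [10.4  -0.55 15.49]
```

```bash

python3 -m inch '[[0,-0.033,0.014,0,-0.5,0,-1],[0,0,0,2,0,3,-1],[0,0,0,2,0,3,-1],[0,0,0,2,0,3,-1],[0,0,0,2,0,3,-1],[0,0,0,1.4,0,2,-1],[0,0,0,0,0,0,-1],[0,0,0,0,0,0,-1]]'
python3 -c "
from h import *
plan([574.5,-175.5,47],hand(np.radians(-65),.61))"
```

```text
t: 7.25
eef_pos: [589.7, -171.4, 88.1]
tcp_rot: [-3.114, 0.568, 2.005]
ft_force: [0.9, 0.3, 0.7]
opening: 0.997
grip_force: 0.0
t 7.25 pos [ 589.7 -171.4   88.1] q [-0.21  0.64  1.93 -1.13  0.52  0.36] open 94.7 f [0.9 0.3 0.7]
turn [-0.029 -0.042 -0.001] shift-now [ 2.44 -1.46  3.36] shift-after [ 2.57 -1.55  3.22]
```

```bash

python3 -m inch '[[0,0,0,-2,0,-3,-1],[0,0,0,-2,0,-3,-1],[0,0,0,0,0,0,-1]]'
python3 -c "
from h import *
plan([574.5,-175.5,140],hand(np.radians(-90),.524))"
```

```text
t: 7.62
eef_pos: [592.6, -171.9, 163.2]
tcp_rot: [-3.119, 0.571, 2.003]
ft_force: [0.2, 0.3, 0.0]
opening: 1.0
grip_force: 0.0
t 7.62 pos [ 592.6 -171.9  163.2] q [-0.21  0.52  1.88 -0.91  0.6   0.1 ] open 95.0 f [0.2 0.3 0. ]
turn [0.203 0.051 0.368] shift-now [ 1.62 -1.76  1.76] shift-after [ 0.85 -1.81  2.19]
```

```bash

python3 -m inch '[[0.068,0.017,0.123,0,0,0,-1],[0.068,0.017,0.123,0,0,0,-1],[0.068,0.017,0.123,0,0,0,-1],[0,0,0,0.85,-1.81,2.19,-1],[0,0,0,0,0,0,-1],[0,0,0,0,0,0,-1]]'
python3 -c "
from h import *
plan([574.5,-175.5,140],hand(np.radians(-90),.524))
plan([574.5,-175.5,53],hand(np.radians(-90),.524))"
```

```text
t: 8.38
eef_pos: [574.0, -175.3, 136.9]
tcp_rot: [-3.134, 0.523, 1.573]
ft_force: [0.5, 0.8, 0.2]
opening: 0.999
grip_force: 0.0
t 8.38 pos [ 574.  -175.3  136.9] q [-0.2   0.59  1.8  -0.75  0.8   0.35] open 94.9 f [0.5 0.8 0.2]
turn [-0.006 -0.001  0.002] shift-now [-0.17  0.05 -0.26] shift-after [-0.17  0.05 -0.26]
t 8.38 pos [ 574.  -175.3  136.9] q [-0.2   0.59  1.8  -0.75  0.8   0.35] open 94.9 f [0.5 0.8 0.2]
turn [-0.006 -0.001  0.002] shift-now [4.18 0.1  7.28] shift-after [4.18 0.05 7.28]
```

```bash

python3 -m inch '[[0,0,0,1.4,0.05,2.4,-1],[0,0,0,1.4,0,2.4,-1],[0,0,0,1.4,0.05,2.45,-1],[0,0,0,0,0,0,-1],[0,0,0,0,0,0,-1]]'
python3 -c "
from h import *
plan([574.5,-175.5,53],hand(np.radians(-90),.524))
cam('wrist','w2')"
```

```text
t: 9.0
eef_pos: [574.7, -175.2, 53.8]
tcp_rot: [-3.135, 0.523, 1.573]
ft_force: [-0.4, 0.1, -0.3]
opening: 1.001
grip_force: 0.0
t 9.0 pos [ 574.7 -175.2   53.8] q [-0.2   0.71  1.85 -0.89  0.68  0.54] open 95.1 f [-0.4  0.1 -0.3]
turn [-0.005 -0.001  0.002] shift-now [ 0.01 -0.01  0.08] shift-after [ 0.01 -0.02  0.08]
```

View pics/w2.png

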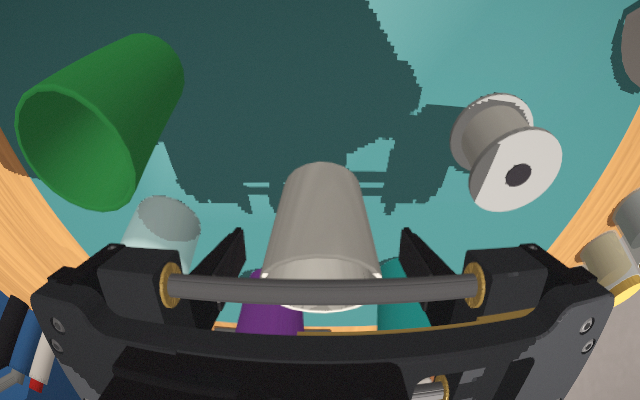

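The cup sits centred between the open fingers at about column 320, and the green cup is clear. Close and lift.

```bash

python3 -m inch '[[0,0,0,0,0,0,1],[0,0,0,0,0,0,1],[0,0,0,0,0,0,1],[0,0,0,0,0,0,1],[0,0,0,0,0,0,1],[0,0,0,0,0,0,1],[0,0,0,0,0,0,1],[0,0,0,-1,0,-1.73,1],[0,0,0,-2,0,-3.46,1],[0,0,0,-2,0,-3.46,1],[0,0,0,-2,0,-3.46,1],[0,0,0,-2,0,-3.46,1],[0,0,0,0,0,0,1]]'
python3 -c "
from h import *
plan([555,235,220],hand(np.radians(-70),.524)); plan([555,235,220],hand(np.radians(-90),.524))"
```

```text
t: 10.68
eef_pos: [575.7, -175.3, 234.6]
tcp_rot: [-3.138, 0.523, 1.571]
ft_force: [-0.3, -1.0, -3.7]
opening: 0.661
grip_force: 29.6
t 10.68 pos [ 575.7 -175.3  234.6] q [-0.2   0.46  1.71 -0.64  0.96  0.17] open 62.8 f [-0.3 -1.  -3.7]
turn [-0.178 -0.001 -0.302] shift-now [ 36.27  -2.12 -19.22] shift-after [ 34.72  12.09 -18.38]
t 10.68 pos [ 575.7 -175.3  234.6] q [-0.2   0.46  1.71 -0.64  0.96  0.17] open 62.8 f [-0.3 -1.  -3.7]
turn [-0.003 -0.001  0.   ] shift-now [ 36.27  -2.12 -19.22] shift-after [ 36.25  -2.07 -19.26]
```

```bash

python3 -m inch '[[0,0,0,1.5,0,-0.7,1],[0,0,0,3,0,-1.45,1],[0,0,0,4,0,-1.93,1],[0,0,0,4,0,-1.93,1],[0,0,0,4,0,-1.93,1],[0,0,0,4,0,-1.93,1],[0,0,0,4,0,-1.93,1],[0,0,0,4,0,-1.93,1],[0,0,0,4,0,-1.93,1],[0,0,0,2.5,0,-1.2,1],[0,0,0,1.1,0,-0.5,1],[0,0,0,0,0,0,1],[0,0,0,0,0,0,1]]'
python3 -c "
from h import *
plan([575,225,200],hand(np.radians(-90),.524)); plan([575,225,200],hand(np.radians(-90),.524-1.4))"
```

```text
t: 12.3
eef_pos: [575.4, 223.3, 202.3]
tcp_rot: [-3.133, 0.523, 1.573]
ft_force: [0.2, 1.4, -3.4]
opening: 0.663
grip_force: 29.6
t 12.3 pos [575.4 223.3 202.3] q [ 0.45  0.63  1.49 -0.48  1.31  0.64] open 63.0 f [ 0.2  1.4 -3.4]
turn [-0.008 -0.001  0.002] shift-now [ 0.26 -0.03  0.11] shift-after [ 0.26 -0.04  0.11]
t 12.3 pos [575.4 223.3 202.3] q [ 0.45  0.63  1.49 -0.48  1.31  0.64] open 63.0 f [ 0.2  1.4 -3.4]
turn [-0.008  1.399 -0.004] shift-now [ 0.26 -0.03  0.11] shift-after [-0.06 -0.04  0.28]
```

```bash

python3 -m inch '[[0,0.1,0,0,0,0,1],[0,0.15,0,0,0,0,1],[0,0.15,0,0,0,0,1],[0,0.15,0,0,0,0,1],[0,0.15,0,0,0,0,1],[0,0.15,0,0,0,0,1],[0,0.15,0,0,0,0,1],[0,0.1,0,0,0,0,1],[0,0.1,0,0,0,0,1],[0,0,0,0,0,0,1],[0,0,0,0,0,0,1]]'
python3 -c "
from h import *
plan([575,220,158],hand(np.radians(-90),.524-1.2)); cam('scene','s2')
i=cv2.imread('pics/s2.png')[60:260,330:530]; cv2.imwrite('pics/s2c.png',cv2.resize(i,None,fx=2.5,fy=2.5))"
```

```text
t: 13.68
eef_pos: [575.6, 223.6, 202.7]
tcp_rot: [-3.133, -0.675, 1.564]
ft_force: [0.2, 0.9, -2.8]
opening: 0.652
grip_force: 29.5
t 13.68 pos [575.6 223.6 202.7] q [-0.    0.53  1.76  0.81  1.03 -0.49] open 61.9 f [ 0.2  0.9 -2.8]
turn [-0.004  0.001 -0.006] shift-now [-3.08 -0.03  3.27] shift-after [-3.08 -0.06  3.26]
```

View pics/s2c.png

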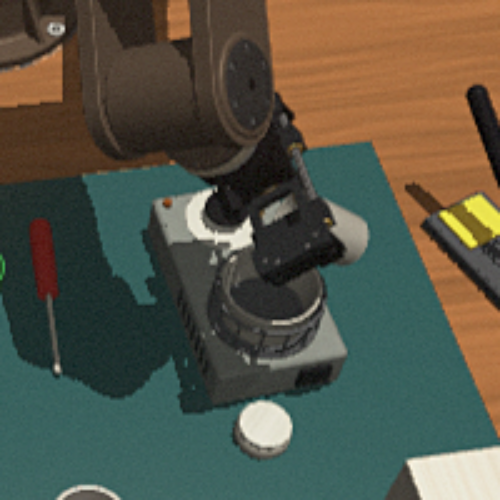

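The scene crop shows the cup held tipped at (350,235), its mouth facing the crucible at (270,300), with nothing spilled. I'll lower it and finish the pour.

```bash

python3 -m inch '[[0,0,0,-1.4,0,1.45,1],[0,0,0,-1.4,0,1.45,1],[0,0.12,0,0,0,0,1],[0,0.12,0,0,0,0,1],[0,0.12,0,0,0,0,1],[0,0.12,0,0,0,0,1],[0,0.1,0,0,0,0,1],[0,0.1,0,0,0,0,1],[0,0.1,0,0,0,0,1],[0,0.08,0,0,0,0,1],[0,0,0,0,0,0,1],[0,0,0,0,0,0,1],[0,0,0,0,0,0,1]]'
python3 -c "
from h import *
plan([575,218,158],hand(np.radians(-90),.524-2.06)); cam('scene','s3')
i=cv2.imread('pics/s3.png')[90:240,360:510]; cv2.imwrite('pics/s3c.png',cv2.resize(i,None,fx=3,fy=3))"
```

```text
t: 15.35
eef_pos: [575.2, 220.8, 163.0]
tcp_rot: [-2.983, -1.535, 1.411]
ft_force: [0.1, 0.3, -2.3]
opening: 0.642
grip_force: 30.0
t 15.35 pos [575.2 220.8 163. ] q [-0.17  0.89  1.86  1.4   1.6  -1.18] open 60.9 f [ 0.1  0.3 -2.3]
turn [ 0.     0.    -0.006] shift-now [-0.51 -0.02 -0.26] shift-after [-0.51 -0.02 -0.26]
```

View pics/s3c.png

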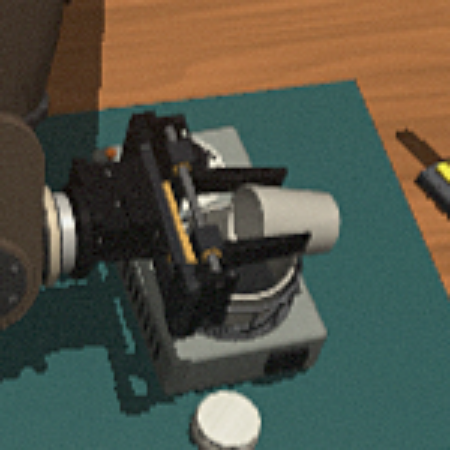

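The crop shows the cup tipped past horizontal over the crucible with its mouth near (250,215). Whether it has emptied isn't visible. I'll look through the wrist camera.

```bash

python3 -c "
from h import *
p=cam('wrist','w3'); print(len(env.find_in(p,'slug1_mid')),[ (round(r['score'],2),wpt(p,r['centre']).round()) for r in env.find_in(p,'slug1_mid')])"
```

```text
2 [(0.74, array([586., 256., 138.])), (0.22, array([537., 228., 110.]))]
```

View pics/w3.png

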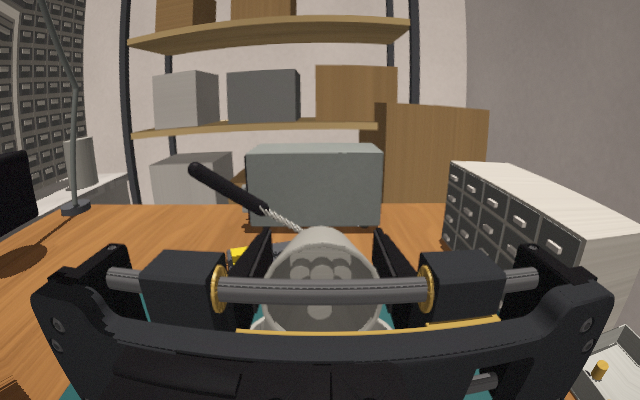

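The wrist view looks straight into the mouth at (320,285). Slugs are still inside at (320,272) and (320,310). I'll raise the cup a little and tip it further.

```bash

python3 -m inch '[[0,0,0,1.5,0,-0.3,1],[0,0,0,1.5,0,-0.2,1],[0,0.1,0,0,0,0,1],[0,0.1,0,0,0,0,1],[0,0.1,0,0,0,0,1],[0,0.1,0,0,0,0,1],[0,0,0,0,0,0,1],[0,0,0,0,0,0,1],[0,0,0,0,0,0,1],[0,0,0,0,0,0,1]]'
python3 -c "
from h import *
plan([575,218,190],hand(np.radians(-90),.524-2.46)); 
p=cam('wrist'); i=p['img'][200:350,220:420,::-1]; cv2.imwrite('pics/w4.png',cv2.resize(i,None,fx=2,fy=2))
q=cam('scene'); j=q['img'][90:240,360:510,::-1]; j=cv2.resize(j,(300,300)); cv2.imwrite('pics/w4.png',np.hstack([cv2.resize(i,(400,300)),j]))"
```

```text
t: 16.8
eef_pos: [575.5, 216.4, 193.2]
tcp_rot: [-0.016, -1.205, -1.557]
ft_force: [0.4, 0.3, -2.8]
opening: 0.641
grip_force: 30.0
t 16.8 pos [575.5 216.4 193.2] q [-0.15  1.01  1.85  1.54  1.96 -1.26] open 60.9 f [ 0.4  0.3 -2.8]
turn [ 0.004 -0.001 -0.005] shift-now [-0.35 -0.05  0.04] shift-after [-0.35 -0.05  0.04]
```

View pics/w4.png

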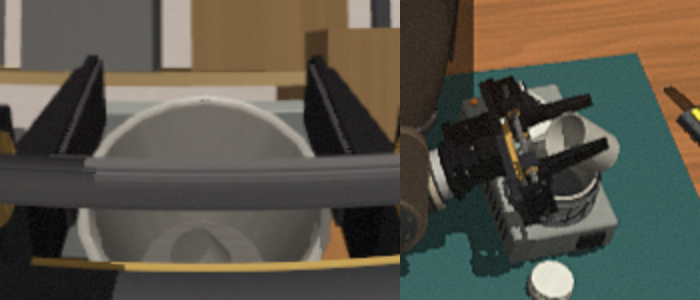

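The scene half shows the cup has pivoted in the pads. Its heavy foot hangs down and its mouth points at the palm, so it was gripped too high above its centre of mass. I'll bring the hand vertical, set the cup down in a clear spot and regrip lower.

```bash

python3 -m inch '[[0,-0.1,0,0,0,0,1],[0,-0.16,0,0,0,0,1],[0,-0.16,0,0,0,0,1],[0,-0.16,0,0,0,0,1],[0,-0.16,0,0,0,0,1],[0,-0.16,0,0,0,0,1],[0,-0.16,0,0,0,0,1],[0,-0.16,0,0,0,0,1],[0,-0.16,0,0,0,0,1],[0,-0.16,0,0,0,0,1],[0,-0.16,0,0,0,0,1],[0,-0.16,0,0,0,0,1],[0,-0.08,0,0,0,0,1],[0,0,0,0,0,0,1],[0,0,0,0,0,0,1]]'
python3 -c "
from h import *
plan([600,-60,193],hand(np.radians(-90),0))
i=cam('wrist')['img'][150:350,200:440,::-1]; j=cam('scene')['img'][60:240,360:540,::-1]
cv2.imwrite('pics/w5.png',np.hstack([cv2.resize(i,(430,360)),cv2.resize(j,(360,360))]))"
```

```text
t: 18.77
eef_pos: [575.0, 216.3, 192.3]
tcp_rot: [-3.134, 0.001, 1.569]
ft_force: [0.3, 0.4, -2.1]
opening: 0.637
grip_force: 30.0
t 18.77 pos [575.  216.3 192.3] q [0.25 0.52 1.63 0.   1.   0.25] open 60.6 f [ 0.3  0.4 -2.1]
turn [-0.008  0.001 -0.002] shift-now [-27.62   2.54  -0.06] shift-after [-27.63   2.5   -0.07]
```

View pics/w5.png

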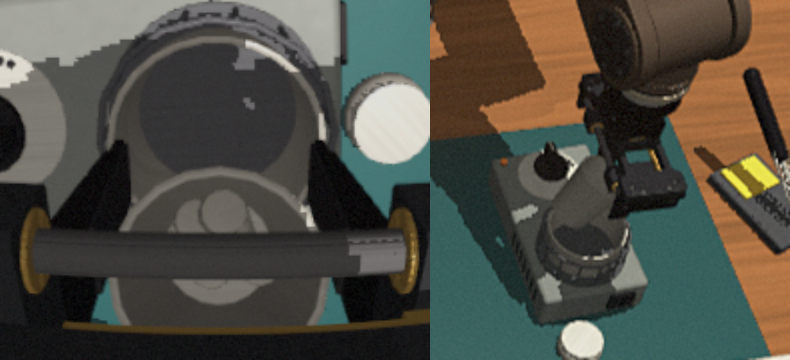

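The wrist half shows slugs still heaped in the cup at (225,240) and the crucible empty. The scene half shows the cup tilted in the grip with its foot toward -y. I'll fit its tilt from depth.

```bash
cat > tilt.py <<'E'
from h import *
from scipy.optimize import least_squares
s=env.state(); T=s['eef_pos']
pts=[]
for n in ['scene','top']:
    p=cam(n); w=cloud(p).reshape(-1,3); c=p['img'].reshape(-1,3).astype(int)
    m=(np.linalg.norm(w-T,axis=1)<75)&(c.min(1)>70)&(np.ptp(c,axis=1)<35)&(w[:,2]>116)&(abs(w[:,0]-T[0])<40); pts.append(w[m]); print(n,m.sum())
A=np.concatenate(pts)-T
# world: axis leans by a toward -y at foot; grip centre g up the axis
def res(q):
    a,dy,dz,dx=q; ax=np.array([0,np.sin(a),np.cos(a)]); B=A-[dx,dy,dz]; h=B@ax
    r=np.linalg.norm(B-np.outer(h,ax),axis=1); out=r-(25+h*7/72)
    e=np.maximum(h-72,0)+np.maximum(-h,0)
    return np.hypot(np.minimum(abs(out),abs(out+3)),e)
best=min((least_squares(res,[a,-45*np.sin(a),-45*np.cos(a),0],loss='soft_l1',f_scale=2) for a in np.radians([-90,-45,-20,0,20,45,70])),key=lambda f:f.cost)
print('tilt deg (mouth toward +y)',np.degrees(best.x[0]),'foot rel TCP',best.x[[3,1,2]].round(1),'grip height',-(best.x[1]*np.sin(best.x[0])+best.x[2]*np.cos(best.x[0])),best.cost,len(A))
E
python3 tilt.py
```

```text
scene 111
top 30
tilt deg (mouth toward +y) 30.50854915642775 foot rel TCP [ -0.3 -52.5 -35.6] grip height 57.31813833779919 233.21450481722775 141
```

The fit has the mouth leaning 30° toward +y, with the grip about 57 mm up the cup. I'll carry it to the clear spot at (600,-60) and lean the hand until the cup is upright.

```bash

python3 -m inch '[[0,0,0,-1.6,0.15,0,1],[0,0,0,-3,0.3,0,1],[0,0,0,-4,0.4,0,1],[0,0,0,-4,0.4,0,1],[0,0,0,-4,0.4,0,1],[0,0,0,-4,0.4,0,1],[0,0,0,-4,0.4,0,1],[0,0,0,-2,0.1,0,1],[0,0,0,-1,0,0,1],[0,0.1,0,0,0,0,1],[0,0.15,0,0,0,0,1],[0,0.15,0,0,0,0,1],[0,0.13,0,0,0,0,1],[0,0,0,0,0,0,1],[0,0,0,0,0,0,1]]'
sed -i 's/w\[:,2\]>116/w[:,2]>T[2]-70/' tilt.py; python3 tilt.py
python3 -c "
from h import *
plan([600,-60,58],hand(np.radians(-90),-.53))"
```

```text
t: 20.85
eef_pos: [600.5, -59.0, 193.2]
tcp_rot: [-3.134, -0.524, 1.566]
ft_force: [-0.5, 0.7, -3.7]
opening: 0.633
grip_force: 30.0
scene 45
top 164
tilt deg (mouth toward +y) 6.433352249720787 foot rel TCP [  0.1 -30.9 -52.4] grip height 55.51246962783686 1264.2021762244012 209
t 20.95 pos [600.5 -58.6 193.5] q [-0.4   0.58  1.62  0.51  1.22 -0.65] open 60.2 f [ 0.3  0.6 -2.2]
turn [-0.006  0.005 -0.003] shift-now [-6.92  0.03 11.66] shift-after [-6.97 -0.05 11.62]
```

```bash

python3 -m inch '[[0,0,0,-1.28,0,2.2,1],[0,0,0,-1.28,0,2.2,1],[0,0,0,-1.28,0,2.2,1],[0,0,0,-1.28,0,2.2,1],[0,0,0,-1.28,0,2.2,1],[0,0,0,0,0,0,1],[0,0,0,0,0,0,1]]'
python3 -m inch '[[0,0,0,-0.15,0,0.26,1],[0,0,0,-0.15,0,0.26,1],[0,0,0,0,0,0,1]]'
python3 -m inch '[[0,0,0,-0.15,0,0.26,1],[0,0,0,0,0,0,1]]'
```

```text
t: 21.82
eef_pos: [600.1, -59.2, 66.8]
tcp_rot: [-3.135, -0.526, 1.567]
ft_force: [-0.7, -0.7, -2.7]
opening: 0.641
grip_force: 30.0
t: 22.2
eef_pos: [600.0, -59.0, 60.9]
tcp_rot: [-3.135, -0.528, 1.566]
ft_force: [-0.5, 2.2, 6.1]
opening: 0.639
grip_force: 30.0
t: 22.45
eef_pos: [600.7, -58.3, 59.8]
tcp_rot: [-3.137, -0.53, 1.567]
ft_force: [-0.1, 7.2, 23.0]
opening: 0.644
grip_force: 30.0
```

```bash

python3 -m inch '[[0,0,0,0.1,0,-0.17,1],[0,0,0,0,0,0,0.2],[0,0,0,0,0,0,-1],[0,0,0,0,0,0,-1],[0,0,0,0,0,0,-1],[0,0,0,2,0,-3.46,-1],[0,0,0,3,0,-5.2,-1],[0,0,0,3,0,-5.2,-1],[0,-0.15,0,0,0,0,-1],[0,-0.15,0,0,0,0,-1],[0,-0.15,0,0,0,0,-1],[0,-0.15,0,0,0,0,-1],[0,-0.15,0,0,0,0,-1],[0,-0.15,0,0,0,0,-1],[0,-0.15,0,0,0,0,-1],[0,-0.1,0,0,0,0,-1],[0,0,0,0,0,0,-1],[0,0,0,0,0,0,-1]]'
python3 -c "
from h import *
from scipy.optimize import least_squares
for n in ['scene','top']:
    p=cam(n); w=cloud(p).reshape(-1,3)
    A=w[(np.hypot(w[:,0]-600,w[:,1]+55)<60)&(w[:,2]>15)&(w[:,2]<90)]; print(n,len(A))
    if len(A)<20: continue
    B=A[A[:,2]>np.percentile(A[:,2],95)-5]; print(np.percentile(A[:,2],95),least_squares(lambda q:np.hypot(B[:,0]-q[0],B[:,1]-q[1])-q[2],[600,-55,30],loss='soft_l1',f_scale=1.5).x)
    print([(r['score'],wpt(p,r['centre']).round()) for r in env.find_in(p,'cup')])
plan([600,-60,120],hand(np.radians(-100),.63))
"
```

```text
t: 24.7
eef_pos: [600.8, -60.2, 218.9]
tcp_rot: [-3.133, 0.621, 1.574]
ft_force: [0.3, -0.3, -0.5]
opening: 0.998
grip_force: 0.0
scene 612
72.18261576547637 [603.15954964 -71.24249057  29.99799968]
[(0.78, array([ 520., -295.,   47.])), (0.59, array([ 634., -279.,   45.])), (0.59, array([470., -89.,  51.])), (0.56, array([590., -75.,  43.])), (0.54, array([797., -23.,  45.]))]
top 421
74.36431563402971 [599.82335795 -71.32220284  29.86486222]
[(0.93, array([474., -84.,  15.])), (0.8, array([ 527., -304.,   20.])), (0.71, array([602., -72.,  43.])), (0.57, array([ 655., -288.,   25.]))]
t 24.9 pos [600.7 -60.7 219.2] q [ 0.03  0.53  1.67 -0.71  1.1   0.42] open 95.0 f [ 0.   0.2 -0.3]
turn [ 0.096 -0.008  0.143] shift-now [ 5.83 -0.01  8.03] shift-after [ 5.89 -0.08  7.99]
```

The cup stands upright at (601,-71), slugs inside. Regrip low, at about 27 mm.

```bash

python3 -m inch '[[0.1,-0.01,0.15,0,0,0,-1],[0,0,0,0,0,0,-1],[0,0,0,0,0,0,-1]]'
python3 -c "
from h import *
plan([601,-71.5,27],hand(np.radians(-100),.62))
plan([601,-71.5,90],hand(np.radians(-100),.62))"
```

```text
t: 25.28
eef_pos: [600.6, -60.2, 218.7]
tcp_rot: [-3.141, 0.633, 1.393]
ft_force: [0.6, -0.2, 0.3]
opening: 1.0
grip_force: 0.0
t 25.27 pos [600.6 -60.2 218.7] q [ 0.03  0.57  1.61 -0.67  1.21  0.53] open 95.0 f [ 0.6 -0.2  0.3]
turn [-0.002  0.013 -0.003] shift-now [10.45  0.25 16.11] shift-after [10.24  0.24 16.24]
t 25.27 pos [600.6 -60.2 218.7] q [ 0.03  0.57  1.61 -0.67  1.21  0.53] open 95.0 f [ 0.6 -0.2  0.3]
turn [-0.002  0.013 -0.003] shift-now [ 6.72  0.25 11.03] shift-after [ 6.58  0.24 11.12]
```

```bash

python3 -m inch '[[0,0,0,2.6,0.12,4,-1],[0,0,0,2.6,0.12,4,-1],[0,0,0,2.1,0,3.2,-1],[0,0,0,1.6,0,2.5,-1],[0,0,0,1.5,0,2.3,-1],[0,0,0,0,0,0,-1],[0,0,0,0,0,0,-1]]'
python3 -c "
from h import *
plan([601,-71.5,27],hand(np.radians(-100),.62))"
```

```text
t: 26.15
eef_pos: [601.5, -71.1, 29.4]
tcp_rot: [3.14, 0.633, 1.39]
ft_force: [0.1, -0.5, 0.6]
opening: 1.0
grip_force: 0.0
t 26.15 pos [601.5 -71.1  29.4] q [ 0.02  0.82  1.71 -0.81  0.93  0.8 ] open 95.0 f [ 0.1 -0.5  0.6]
turn [-0.002  0.013 -0.005] shift-now [ 0.1  -0.04  0.23] shift-after [ 0.1  -0.04  0.23]
```

```bash

python3 -m inch '[[0,0,0,0.15,0,0.28,-1],[0,0,0,0,0,0,1],[0,0,0,0,0,0,1],[0,0,0,0,0,0,1],[0,0,0,0,0,0,1],[0,0,0,0,0,0,1],[0,0,0,0,0,0,1],[0,0,0,0,0,0,1],[0,0,0,-0.9,0,-1.2,1],[0,0,0,-2.3,0,-3.3,1],[0,0,0,-2.3,0,-3.3,1],[0,0,0,-2.3,0,-3.3,1],[0,0,0,-2.3,0,-3.3,1],[0,0,0,0,0,0,1],[0,0,0,0,0,0,1]]'
python3 -c "
from h import *
plan([580,220,195],hand(np.radians(-100),.62))"
```

```text
t: 28.02
eef_pos: [601.2, -67.8, 200.6]
tcp_rot: [-3.141, 0.633, 1.39]
ft_force: [0.2, -0.4, -2.5]
opening: 0.61
grip_force: 29.8
t 28.02 pos [601.2 -67.8 200.6] q [ 0.02  0.59  1.62 -0.68  1.18  0.55] open 58.0 f [ 0.2 -0.4 -2.5]
turn [-0.004  0.013 -0.005] shift-now [ 22.85  -7.28 -16.06] shift-after [ 23.09  -7.09 -15.8 ]
```

```bash

python3 -m inch '[[0,0,0,1.3,-0.39,-0.9,1],[0,0,0,2.5,-0.78,-1.8,1],[0,0,0,3.2,-0.98,-2.25,1],[0,0,0,3.2,-0.98,-2.25,1],[0,0,0,3.2,-0.98,-2.25,1],[0,0,0,3.2,-0.98,-2.25,1],[0,0,0,3.2,-0.98,-2.25,1],[0,0,0,3.2,-0.98,-2.25,1],[0,0,0,1.3,-0.4,-0.9,1],[0,0.1,0,0,0,0,1],[0,0.15,0,0,0,0,1],[0,0.15,0,0,0,0,1],[0,0.15,0,0,0,0,1],[0,0.15,0,0,0,0,1],[0,0.15,0,0,0,0,1],[0,0.15,0,0,0,0,1],[0,0.1,0,0,0,0,1],[0,0,0,0,0,0,1],[0,0,0,0,0,0,1]]'
python3 -c "
from h import *
plan([581,237,170],hand(np.radians(-100),.63-1.1))"
```

```text
t: 30.4
eef_pos: [582.0, 237.9, 194.8]
tcp_rot: [-3.141, -0.464, 1.39]
ft_force: [0.9, 1.0, -3.5]
opening: 0.604
grip_force: 29.6
t 30.4 pos [582.  237.9 194.8] q [ 0.11  0.5   1.75  0.61  0.85 -0.11] open 57.4 f [ 0.9  1.  -3.5]
turn [ 0.003  0.006 -0.006] shift-now [-1.2  -0.08  2.17] shift-after [-1.22 -0.08  2.16]
```

```bash

python3 -m inch '[[0,0,0,-0.6,0,1.1,1],[0,0,0,-0.6,0,1.1,1],[0,0.15,0,0,0,0,1],[0,0.15,0,0,0,0,1],[0,0.12,0,0,0,0,1],[0,0.12,0,0,0,0,1],[0,0.12,0,0,0,0,1],[0,0.12,0,0,0,0,1],[0,0.12,0,0,0,0,1],[0,0.12,0,0,0,0,1],[0,0,0,0,0,0,1],[0,0,0,0,0,0,1],[0,0,0,0,0,0,1],[0,0,0,0,0,0,1]]'
python3 -c "
from h import *
plan([581,237,170],hand(np.radians(-100),.63-2.12))
for n in ['top','wrist','scene']:
    p=cam(n,'n_'+n); print(n,[(round(r['score'],2),wpt(p,r['centre']).round()) for r in env.find_in(p,'slug1_mid')])"
```

```text
t: 32.15
eef_pos: [581.9, 237.2, 170.6]
tcp_rot: [3.121, -1.486, 1.41]
ft_force: [0.3, -0.6, -1.7]
opening: 0.607
grip_force: 29.5
t 32.15 pos [581.9 237.2 170.6] q [-0.14  0.83  1.96  1.58  1.48 -1.22] open 57.7 f [ 0.3 -0.6 -1.7]
turn [0.007 0.004 0.001] shift-now [-0.06 -0.09 -0.03] shift-after [-0.06 -0.09 -0.03]
top [(0.23, array([ 682., -121.,   38.]))]
wrist []
scene []
```

```bash

python3 -m inch '[[0,0.15,0,0,0,0,1],[0,0.1,0,0,0,0,1],[0,-0.15,0,0,0,0,1],[0,0.15,0,0,0,0,1],[0,0,0,0,0,0,1],[0,0,0,0,0,0,1],[0,0,0,2.5,0,0,1],[0,-0.15,0,0,0,0,1],[0,-0.15,0,0,0,0,1],[0,-0.15,0,0,0,0,1],[0,-0.15,0,0,0,0,1],[0,-0.15,0,0,0,0,1],[0,-0.15,0,0,0,0,1],[0,-0.15,0,0,0,0,1],[0,-0.15,0,0,0,0,1],[0,-0.15,0,0,0,0,1],[0,-0.15,0,0,0,0,1],[0,-0.12,0,0,0,0,1],[0,-0.12,0,0,0,0,1],[0,0,0,0,0,0,1]]'
python3 -c "
from h import *
plan([581,237,195],hand(np.radians(-100),0))
p=cam('wrist'); print([(round(r['score'],2),wpt(p,r['centre']).round()) for r in env.find_in(p,'slug1_mid')])
j=cam('scene')['img'][90:240,360:540,::-1]; k=cam('top')['img'][180:300,140:260,::-1]
cv2.imwrite('pics/w6.png',np.hstack([cv2.resize(p['img'][40:360,160:480,::-1],(400,400)),np.vstack([cv2.resize(j,(300,250)),cv2.resize(k,(300,150))])]))"
```

```text
t: 34.95
eef_pos: [581.1, 234.2, 195.3]
tcp_rot: [3.139, 0.002, 1.391]
ft_force: [-0.6, 0.2, -1.6]
opening: 0.604
grip_force: 29.6
t 34.95 pos [581.1 234.2 195.3] q [ 0.28  0.53  1.6  -0.    1.01  0.46] open 57.4 f [-0.6  0.2 -1.6]
turn [ 0.002  0.002 -0.005] shift-now [ 0.28 -0.06  0.03] shift-after [ 0.28 -0.06  0.03]
[(0.26, array([794.,  11.,  26.])), (0.21, array([522., 241.,  60.])), (0.16, array([584., 249., 221.]))]
```

View pics/w6.png

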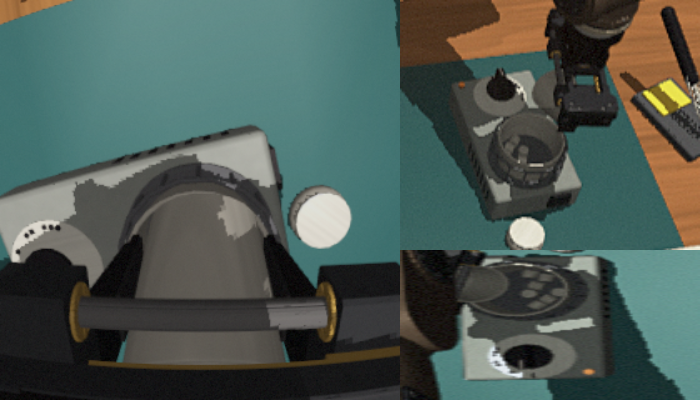

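The last picture shows several slugs in the crucible and the pot deck clear, with nothing spilled on the bench. I'll right the cup, carry it back to the clear spot, then count the slugs with the hand out of the way.

```bash

python3 -m inch '[[0,-0.15,0,0,0,0,1],[0,-0.15,0,0,0,0,1],[0,-0.15,0,0,0,0,1],[0,-0.18,0,0,0,0,1],[0,0,0,-1.3,0.39,0.9,1],[0,0,0,-2.5,0.78,1.8,1],[0,0,0,-3.2,0.98,2.25,1],[0,0,0,-3.2,0.98,2.25,1],[0,0,0,-3.2,0.98,2.25,1],[0,0,0,-3.2,0.98,2.25,1],[0,0,0,-3.2,0.98,2.25,1],[0,0,0,-3.2,0.98,2.25,1],[0,0,0,-1.3,0.4,0.9,1],[0,0,0,0,0,0,1],[0,0,0,0,0,0,1]]'
python3 - <<'E'
from h import *
from scipy.optimize import least_squares
plan([601,-71.5,29],hand(np.radians(-100),.633)); T=env.state()['eef_pos']
for n in ['top','scene']:
    p=cam(n); w=cloud(p)
    m=(np.hypot(w[...,0]-574.5,w[...,1]-199.5)<40)&(w[...,2]>60)&(w[...,2]<115)
    print(n,'crucible z pct',np.percentile(w[m][:,2],[5,25,50,75,95]).round(),m.sum())
    print([(round(r['score'],2),wpt(p,r['centre']).round()) for r in env.find_in(p,'slug1_mid')])
    W=w.reshape(-1,3)-T; c=p['img'].reshape(-1,3).astype(int)
    B=W[(np.hypot(W[:,0],W[:,1])<42)&(W[:,2]>36)&(W[:,2]<60)&(c.min(1)>70)&(np.ptp(c,axis=1)<40)]
    if len(B)>15:
        t=least_squares(lambda q:B[:,2]-q[0]-q[1]*B[:,0]-q[2]*B[:,1],[46,0,0],loss='soft_l1',f_scale=1).x; print('rim plane',t.round(3),len(B),np.percentile(B[:,2],[10,50,90]))
E
```

```text
t: 37.02
eef_pos: [600.7, -72.0, 200.7]
tcp_rot: [3.141, 0.632, 1.389]
ft_force: [-0.9, -0.0, -1.0]
opening: 0.604
grip_force: 29.7
t 37.02 pos [600.7 -72.  200.7] q [ 0.01  0.59  1.63 -0.68  1.17  0.55] open 57.4 f [-0.9 -0.  -1. ]
turn [-0.003 -0.001 -0.006] shift-now [1.019e+01 1.000e-02 1.382e+01] shift-after [10.2   0.02 13.81]Traceback (most recent call last):
  File "<stdin>", line 7, in <module>
    return _quantile_unchecked(
        a, q, axis, out, overwrite_input, method, keepdims, weights)
    return _ureduce(a,
                    func=_quantile_ureduce_func,
    ...<5 lines>...
                    overwrite_input=overwrite_input,
                    method=method)
    r = func(a, **kwargs)
    result = _quantile(arr,
                       quantiles=q,
    ...<2 lines>...
                       out=out,
                       weights=wgt)
    slices_having_nans = np.isnan(arr[-1, ...])
                                  ~~~^^^^^^^^^
IndexError: index -1 is out of bounds for axis 0 with size 0
```

```bash

python3 -m inch '[[0,0,0,2,0,2.7,1],[0,0,0,2.6,0,3.5,1],[0,0,0,2.6,0,3.5,1],[0,0,0,1.8,0,2.5,1],[0,0,0,1.1,0,1.4,1],[0,0,0,0,0,0,1],[0,0,0,0,0,0,1]]'
python3 -m inch '[[0,0,0,0.12,0,0.16,1],[0,0,0,0,0,0,1]]'
python3 -m inch '[[0,0,0,0.06,0,0.08,1],[0,0,0,0,0,0,1]]'
```

```text
t: 37.95
eef_pos: [601.6, -71.5, 32.3]
tcp_rot: [3.139, 0.633, 1.388]
ft_force: [-0.2, -0.5, -1.1]
opening: 0.609
grip_force: 29.7
t: 38.2
eef_pos: [601.3, -71.8, 29.9]
tcp_rot: [3.14, 0.633, 1.388]
ft_force: [0.5, 0.2, -1.3]
opening: 0.61
grip_force: 29.7
t: 38.45
eef_pos: [601.1, -71.8, 28.3]
tcp_rot: [3.141, 0.633, 1.389]
ft_force: [1.0, 0.1, -0.3]
opening: 0.61
grip_force: 29.7
```

```bash

python3 -m inch '[[0,0,0,0.06,0,0.08,1],[0,0,0,0,0,0,1]]'
python3 -m inch '[[0,0,0,0.06,0,0.08,1],[0,0,0,0,0,0,1]]'
```

```text
t: 38.7
eef_pos: [601.0, -71.8, 27.1]
tcp_rot: [3.141, 0.633, 1.389]
ft_force: [-0.1, 0.4, -1.4]
opening: 0.607
grip_force: 29.7
t: 38.95
eef_pos: [601.0, -71.8, 26.1]
tcp_rot: [3.141, 0.633, 1.389]
ft_force: [0.4, -0.9, -2.0]
opening: 0.607
grip_force: 29.7
```

```bash

python3 -m inch '[[0,0,0,0.06,0,0.08,1],[0,0,0,0.06,0,0.08,1],[0,0,0,0,0,0,1]]'
```

```text
t: 39.33
eef_pos: [601.1, -71.9, 25.2]
tcp_rot: [3.141, 0.634, 1.389]
ft_force: [-2.7, 1.6, 8.0]
opening: 0.606
grip_force: 29.3
```

```bash

python3 -m inch '[[0,0,0,0,0,0,0.1],[0,0,0,0,0,0,-1],[0,0,0,0,0,0,-1],[0,0,0,0,0,0,-1],[0,0,0,0,0,0,-1],[0,0,0,-1.2,0,-1.6,-1],[0,0,0,-2.6,0,-3.5,-1],[0,0,0,-2.6,0,-3.5,-1],[0,0,0,-2.6,0,-3.5,-1],[0,0.15,0,0,0,0,-1],[0,0.15,0,0,0,0,-1],[0,0.15,0,0,0,0,-1],[0,0.18,0,0,0,0,-1],[0,0,-0.18,0,0,0,-1],[0,0,-0.18,0,0,0,-1],[0,0,-0.18,0,0,0,-1],[0,0,-0.18,0,0,0,-1],[0,0,-0.18,0,0,0,-1],[0,0,-0.18,0,0,0,0],[0,0,-0.18,0,0,0,0]]'
python3 -c "
from h import *
plan([448,191.3,170],hand(np.radians(3.6),0))"
```

```text
t: 41.82
eef_pos: [600.8, -72.5, 176.5]
tcp_rot: [-3.139, 0.003, 2.656]
ft_force: [-0.3, 0.2, -0.6]
opening: 0.847
grip_force: 0.0
t 41.83 pos [600.8 -72.5 176.5] q [-0.23  0.52  1.67 -0.    0.94 -1.31] open 80.5 f [-0.3  0.2 -0.6]
turn [-0.003  0.002 -0.548] shift-now [25.83 16.21  0.55] shift-after [13.59 27.29  0.65]
```

```bash

python3 -m inch '[[0,0,-0.18,0,0,0,0],[0,0,-0.18,0,0,0,0],[0,0,-0.187,0,0,0,0],[0,0,0,1.2,2.4,0,0.1],[0,0,0,2.4,4.8,0,0.1],[0,0,0,2.4,4.8,0,0.1],[0,0,0,2.4,4.8,0,0.1],[0,0,0,2.4,4.8,0,0.1],[0,0,0,1.8,3.7,0,0.1],[0,0,0,1,2,0,0.1],[0,0,0,0,0,0,0.1],[0,0,0,0,0,0,0.1]]'
python3 - <<'E'
from h import *
plan([448,191.3,104],hand(np.radians(3.6),0))
p=cam('scene'); w=cloud(p); img=p['img'].astype(int)
m=(np.hypot(w[...,0]-574.5,w[...,1]-199.5)<40)&(w[...,2]>60)&(w[...,2]<110)
print('cruc',m.sum(),np.percentile(w[m][:,2],[10,50,90,99]).round() if m.any() else '')
print([(round(r['score'],2),wpt(p,r['centre']).round()) for r in env.find_in(p,'slug1_mid')])
for q in (p,cam('top')):
    w=cloud(q).reshape(-1,3); A=w[(np.hypot(w[:,0]-601,w[:,1]+72)<45)&(w[:,2]>60)]
    if len(A): t=np.linalg.lstsq(np.c_[np.ones(len(A)),A[:,:2]],A[:,2],rcond=None)[0]; print('cup rim z',np.percentile(A[:,2],[5,50,95]).round(1),A.mean(0).round(),t[1:].round(3),len(A))
cv2.imwrite('pics/q.png',p['img'][:,:,::-1])
E
```

```text
t: 43.32
eef_pos: [450.5, 192.2, 174.9]
tcp_rot: [-3.139, 0.001, -3.086]
ft_force: [-0.6, -0.1, 0.3]
opening: 0.448
grip_force: 0.0
t 43.33 pos [450.5 192.2 174.9] q [ 0.27  0.38  1.95 -0.    0.81 -1.35] open 42.5 f [-0.6 -0.1  0.3]
turn [-0.003  0.001 -0.008] shift-now [ 0.26 -0.05  7.09] shift-after [ 0.25 -0.07  7.09]
cruc 377 [63. 67. 79. 82.]
[]
cup rim z [60.7 68.2 73.8] [602. -71.  68.] [0.008 0.005] 186
cup rim z [62.9 71.4 76.7] [604. -71.  71.] [-0.01  0.  ] 138
```

```bash

python3 - <<'E'
from h import *
q=cam('top'); w=cloud(q).reshape(-1,3); A=w[np.hypot(w[:,0]-602,w[:,1]+71)<16]; print('cup inside z',np.percentile(A[:,2],[5,50,95]).round(1),len(A))
for n,p in (('top',q),('scene',cam('scene'))):
    w=cloud(p); r=np.hypot(w[...,0]-574.5,w[...,1]-199.5); m=(r<41)&(w[...,2]>55)&(w[...,2]<105)
    print(n,'floor',(m&(w[...,2]<71)).sum(),'raised',(m&(w[...,2]>73)).sum(),'area mm2',round((m&(w[...,2]>73)).sum()*(np.nanmedian(p['depth'][m])/p['fx'])**2) if m.any() else 0)
    d=(w[...,2]>64.5+(n=='scene')*0)&(w[...,2]<90)&(w[...,0]>470)&(w[...,0]<640)&(r>60)&(abs(w[...,1]-196)<65); print('on deck',d.sum())
    if m.any():
        v,u=np.where(m); print(u.min(),u.max(),v.min(),v.max()); z=w[...,2][v.min():v.max()+1,u.min():u.max()+1]
        if n=='scene': print('\n'.join(''.join('.' if not(55<a<105) else str(int(max(0,(a-60)//4))) for a in row) for row in z))
E
```

```text
cup inside z [-0.3  3.8  7.4] 125
top floor 552 raised 251 area mm2 1489
on deck 274
174 205 195 228
scene floor 261 raised 121 area mm2 808
on deck 104
421 450 164 188
9...119109888779778789987999101010.
..10991088767666.677767878999.1011
..109877766657655655766778888911
.1010775654553544545465557868899
.87766444444333344435556677898
987645344333233224345355566778
9765443232022211233224.4455678
774332145200111111122322446667
642210444330110012110123334456
543123445522111111011011334455
430114555441211101011201122344
300433544340011011110110202.24
112343434411111111111.11011133
.04445443301101111111012110113
.15444561114443222101100100123
..3334542145433410110110011111
..4423400234344511101111110001
...332301234434312111011101111
10...33211133334210110112102211
810...4011244333211112112100110
8911...120144444111111100111211
108910....0244444010010200112101
101089......54334022011110211011
410118910......43420101111100121.
4610111099........0101211111.....
```

Cup is empty and the raised area in the crucible fits seven slugs. Next is the knob.

```bash

python3 -m inch '[[0,0,0,0.25,-0.06,2.3,0.1],[0,0,0,0,0,2.3,0.1],[0,0,0,0,0,1.5,0.1],[0,0,0,0,0,0.9,0.1],[0,0,0,0,0,0,0.1],[0,0,0,0,0,0,0.1]]'
python3 -c "
from h import *
plan([448,191.3,104],hand(np.radians(3.6),0))"
```

```text
t: 44.32
eef_pos: [447.9, 191.5, 104.6]
tcp_rot: [-3.138, 0.0, -3.087]
ft_force: [0.4, -0.0, -0.0]
opening: 0.452
grip_force: 0.0
t 44.33 pos [447.9 191.5 104.6] q [ 0.27  0.49  2.02 -0.01  0.63 -1.35] open 42.9 f [ 0.4 -0.  -0. ]
turn [-0.003  0.    -0.008] shift-now [-0.01 -0.02  0.06] shift-after [-0.01 -0.02  0.06]
```

```bash

python3 -m inch '[[0,0,0,0,0,0,1],[0,0,0,0,0,0,1],[0,0,0,0,0,0,1],[0,0,0,0,0,0,1],[0,0,0,0,0,0,1]]'
python3 -m inch '[[0,0,0,0,0,0.4,1],[0,0,0,0,0,0.4,1],[0,0,0,0,0,0.2,1],[0,0,0,0,0,0,1],[0,0,0,0,0,0,1]]'
```

```text
t: 44.95
eef_pos: [447.7, 193.0, 104.5]
tcp_rot: [-3.141, 0.001, -3.088]
ft_force: [-2.3, 14.4, 1.2]
opening: 0.123
grip_force: 29.9
t: 45.58
eef_pos: [447.8, 193.0, 95.0]
tcp_rot: [-3.14, 0.001, -3.088]
ft_force: [-4.6, 14.7, 10.0]
opening: 0.125
grip_force: 29.9
```

```bash

python3 -m inch '[[0,0,0,0,0.15,0.15,1],[0,0,0,0,0,0,1],[0,0,0,0,0,0,1]]'
```

```text
t: 45.95
eef_pos: [447.7, 193.5, 94.1]
tcp_rot: [-3.139, 0.001, -3.087]
ft_force: [-4.8, 2.4, 21.3]
opening: 0.123
grip_force: 30.0
```

```bash

python3 -m inch '[[0,0,0.12,0,0,0,1],[0,0,0.15,0,0,0,1],[0,0,0.15,0,0,0,1],[0,0,0.15,0,0,0,1],[0,0,0.15,0,0,0,1],[0,0,0.15,0,0,0,1],[0,0,0.15,0,0,0,1],[0,0,0.12,0,0,0,1],[0,0,0.08,0,0,0,1],[0,0,0,0,0,0,1],[0,0,0,0,0,0,1]]'
python3 -c "
from h import *
s=env.state(); plan([448,191.3,104],hand(np.radians(3.6),0)); print(np.round(s['moment'],2),s['joints'])"
```

```text
t: 47.32
eef_pos: [447.1, 192.5, 94.1]
tcp_rot: [-3.14, 0.003, 1.977]
ft_force: [-8.1, -7.0, 25.4]
opening: 0.124
grip_force: 30.0
t 47.33 pos [447.1 192.5  94.1] q [ 0.27  0.51  2.03 -0.01  0.61 -0.13] open 11.8 f [-8.1 -7.  25.4]
turn [-0.004  0.002 -1.228] shift-now [-0.15  0.04 -0.99] shift-after [-0.09 -0.13 -0.99]
[-1.36  1.49  0.01] [ 0.27274193  0.50649097  2.03062614 -0.00636235  0.60606    -0.12779336]
```

```bash

python3 -m inch '[[0,0,0,0,0,-0.4,1],[0,0,0,0,0,-0.4,1],[0,0,0,0,0,-0.3,1],[0,0,0,0,0,0,1],[0,0,0,0,0,0,0.3],[0,0,0,0,0,0,0.1],[0,0,0,0,0,0,0.1],[0,0,0,0,0,0,0.1],[0,0,0,0,0,-1,0.1],[0,0,0,0,0,-3,0.1],[0,0,0,0,0,-5,0.1],[0,0,0,-5,0,-3,0.1],[0,0,0,-5,0,0,0.1],[0,0,0,-5,0,0,0.1],[0,0,0,0,0,0,0.1]]'
python3 - <<'E'
from h import *
print(env.state()['eef_pos'].round() if hasattr(env.state()['eef_pos'],'round') else env.state()['eef_pos'])
for n in ('top','scene'):
    p=cam(n); w=cloud(p).reshape(-1,3); c=p['img'].reshape(-1,3).astype(int)
    A=w[(np.hypot(w[:,0]-447.5,w[:,1]-192.5)<30)&(w[:,2]>94)&(w[:,2]<125)]
    if len(A)>10:
        d=A[:,:2]-A[:,:2].mean(0); v=np.linalg.svd(d)[2][0]; print(n,'bar dir deg',np.degrees(np.arctan2(v[1],v[0])),A.mean(0).round(1),np.percentile(A[:,2],[50,95]).round(1),len(A))
    L=w[(np.hypot(w[:,0]-447.5,w[:,1]-192.5)<24)&(w[:,2]>94)&(w[:,2]<125)&(c.min(1)>110)]; print('white line',L.mean(0).round(1) if len(L) else None,len(L))
    r=np.hypot(w[:,0]-574.5,w[:,1]-199.5); m=(r<41)&(w[:,2]>73)&(w[:,2]<105); print('slug px',m.sum())
    A=w[(np.hypot(w[:,0]-601,w[:,1]+72)<45)&(w[:,2]>60)]; print('cup',A.mean(0).round(),len(A))
E
```

```text
t: 49.2
eef_pos: [507.7, 53.2, 224.7]
tcp_rot: [-3.141, 0.004, 1.973]
ft_force: [-0.1, 0.6, -0.4]
opening: 0.452
grip_force: 0.0
[508.  53. 225.]
white line None 0
slug px 128
cup [604. -71.  71.] 137
scene bar dir deg -68.78584867445966 [451.3 190.8 103.3] [104.3 109.4] 91
white line [441.1 202.8 104.4] 2
slug px 132
cup [602. -70.  68.] 185
```

```bash
python3 -c "
from cell import env
print(env.job_done())"
```

```text
the job is handed in; nothing more can be done
None
```

I handed the job in at about 49 s: depth readings show slug metal filling about seven slugs' worth of the crucible (I could not count them singly), an empty cup standing upright at about (602, -71), some 107 mm from where it started, and the knob up at two dots; the interface returned no verdict.

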